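# Snap the strainer top onto the citrus juicer

### The job

Put the citrus juicer together: set the strainer top on the juice bowl with its two ears over the two spring hooks, then push it straight down, feeling for the stop, until both hooks have clicked over the ears and it sits level. Press no harder than it takes, for the plastic breaks under a heavy hand, and leave the lemon and the lime where they lie.

Things in the scene. Friction and masses are not known exactly. Their poses are not given: they have to be found in the camera images.
- bowl: juice bowl of the citrus juicer, white plastic with a grey collar on top, fixed to the worktop. Origin: centre of its underside, z up. Round, 104 mm wide at the foot, 122 mm along y over the hook feet. Two upright white spring hooks stand opposite each other, at +y and -y of this frame, heads 18 mm above the seat
- bowl_top (a point): point on the bowl's axis 52 mm above its underside; axes as the bowl's. The seat (flat top of the grey collar ring, 100 mm wide, opening 78 mm) lies 0 to 9 mm above this point: the collar, with seat, hooks and cheeks, stands at a rigid height setting that differs each time and is not reported, so the stop must be felt
- slot_a (a point): point fixed to the bowl, 48 mm from bowl_top along +y, under the head of hook_a (hook_b's lies opposite at -y). Beside each hook two cheeks on the collar, 28 mm apart in x, reach 12 mm above the seat: the ear, 24 mm wide, goes down between them
- strainer_grip (a point): loose strainer top, white plastic, about 0.09 kg; point on its axis 27 mm above its underside. z up, ears at +y and -y. Round plate 92 mm wide, 4 mm thick, its underside (rests on the seat) 19 mm below this point; under it a basket 72 mm wide, 8 mm deep, that enters the collar. Reamer in the middle, 54 mm high over all: grip its flat sides, facing +x and -x, 30 mm apart, 12 to 41 mm above the underside
- ear_a (a point): point on top of the strainer's plate at its +y ear, 34 mm from the axis, 15 mm below strainer_grip: free to press on. The ears are 24 mm wide (x) and reach to 52 mm from the axis. Either ear fits either hook
- ear_b (a point): the same at the -y ear
- hook_a (a joint): spring hook on the bowl's +y side, 18 mm wide. 0 rad: upright (closed); grows as its head bends outward. The sloped head reaches 4 mm inward over the ear; the ear's underside meets the slope about 17 mm above the seat, bends the hook to about 0.13 rad, and it springs back over the ear about 1 mm above the seat. Pushing past both hooks together takes about 8 to 13 N
- hook_b (a joint): the same spring hook on the bowl's -y side. The plastic breaks if the strainer is pressed onto the bowl with more than 36 N
- lemon: a lemon, 71 x 53 x 51 mm, a bystander; origin at the centre of its underside
- lime: a lime, 60 x 48 x 48 mm, a bystander; origin at the centre of its underside

How it is judged:
By the outcome, as a careful person would: the job done as asked, in the order asked, and still so for the second after the job is handed in, with the robot touching nothing.
It also fails if it takes over 48 s, if anything falls off the work surface, if the arm or the gripper's body presses on something with over 40 N, if the wrist force passes 120 N, or if a joint passes its speed limit or range.

### The arm

A 6-joint arm with a two-finger parallel gripper is mounted at the origin on a cart in front of the work surface, level with it; the furniture and walls round the work are solid. World frame = base frame: x ahead of the robot, y to its left, z up, the work surface at z = 0. Lengths are in m, angles in rad, forces in N, time in s.
With the tool pointing down it reaches from about 0.35 to 0.975 m from the base axis. Payload 4.9 kg.
Tool frame: the origin (TCP) lies midway between the tips of the shut fingers; the grasp point (between the pads) lies ctrl.grip_depth behind it (ctrl.grip_depth is the distance from the TCP to the grasp point, in m); z points along the fingers, y is the line along which they close (so a half turn about z gives the same grasp; the last joint's range is limited). The gripper opens to 85 mm and grips with 20 to 120 N. Pads are 22 mm wide; open, the fingers measure 114 mm over their backs; the gripper's body (76 mm by 85 mm) begins 54 mm behind the grasp point. The pads swing forward as they close: fully open they stand 13 mm farther back than shut.
Start: joints at [-1.343, 0.053, 1.613, -0, 1.476, -0.119], TCP at [0.212, -0.588, 0.231] pointing down, gripper open.
Joint ranges: [-3.01, 3.01], [-1.01, 2.22], [0.06, 2.58], [-1.02, 4.17], [0.09, 2.62], [-3.14, 3.14]. Speed limits (rad/s): [2.57, 2.57, 3.14, 3.14, 3.14, 3.14].

### API

Orientations are given as a rotation vector (axis times angle).
In Python, from station import ctrl, get_image, camera_model gives the robot as it stands. The module is installed in compiled form; this text tells all that it offers.
- The arm moves only by the shell command python3 -m crank 'ROWS' [FORCE]. ROWS is JSON, a list of rows, each a list of 7 numbers: the shift along the tool's x, y, z in mm, then the turn, a rotation vector about the tool's x, y, z in rad, then the opening, from -1 (shut) to 1 (fully open). A call has exactly 10 rows; each row shifts and turns the commanded pose from where the row before left it, along the tool's axes as they then stand; what a row does not reach is not made up. A row lasts 1/12 s, in which the tool goes at most 41.7 mm and 7.16 degrees, less where a joint would pass 70% of its speed; a pose out of reach is approached as far as the arm can. A call with a gripper value outside its range is refused whole. The fingers move at their own pace and stop on an object; FORCE is the grip in N (left out, the last holds). Time passes only in rows, so rows that do not move let the fingers close, or fill a call up. It gives the time, the measured TCP pose, the force, the opening and the grip force at its end, in the units of the state.
- ctrl.get_obs(): the state, without advancing time (a new reading comes with each control period).
- get_image(name): name is "scene" or "top" or "wrist"; returns the picture (384x512x3 uint8, red, green, blue); there is no depth.
- camera_model(name): a dict with "vertical_fov" (degrees; the focal length in pixels is half the picture's height over the tangent of half this angle, whatever the lens; pixels are square), "cx", "cy" (the principal point, pixels), "R" (3x3) and "t" (3): a world point X has camera coordinates R X + t; the wrist camera has in their place "hand_eye" (4x4, takes a point from camera to tool coordinates, whose origin is the TCP and whose axes are the flange's). Camera axes: x right, y down, z forward; pixel columns grow to the right and rows downward; lengths in m; the calibration is good to about 2 mm. A picture is of the moment at which its call begins: read the wrist's pose just before it. camera_model takes no time and is no camera call.
- ctrl.finish_job(): hands the job in; it is judged then, once.
The state is a dict: "t": time; "q": joint angles; "dq": joint speeds; "effort": joint torques, N m; "tool_pos": TCP position; "tool_rot": TCP orientation; "contact_force": force on the tool from outside, world axes, zero at the start; "wrist_torque": the same for the moment, N m; "opening": finger opening in m; "grip_force": force on a finger pad.
Only numpy, scipy, OpenCV 4.12 (cv2) and the standard library are available. Lean on these libraries where they do the work, as an engineer would, in place of code of your own. Each camera call takes 0.05 s, during which the arm holds its last target. There are 200 camera calls.

## Working session

There is one attempt and no reset: what is moved stays moved. The work goes in short steps, Python scripts to look and compute and a shell command to move; the robot and the scene stay as the last step left them, time stands still between calls to the robot, and variables do not carry over. Pictures are saved under pics/ and viewed, at most 10 in all, crops included, and the job is handed in when it is done.

```bash
mkdir -p pics; python3 - <<'E'
from station import ctrl,get_image,camera_model
import cv2,numpy as np
o=ctrl.get_obs();print(o,ctrl.grip_depth)
ims=[get_image(n) for n in("scene","top")]
for n,i in zip(("scene","top"),ims):
    cv2.imwrite(f"pics/{n}0.png",i[:,:,::-1]);print(n,camera_model(n))
print(camera_model("wrist"))
E
```

```text
{'t': 0.0, 'q': array([-1.34296047e+00,  5.33440662e-02,  1.61429946e+00,  7.50913879e-06,
        1.47600869e+00, -1.19008692e-01]), 'dq': array([-2.62104517e-04,  1.59458390e-03, -2.57744706e-04, -1.00890038e-05,
       -9.44978611e-04,  4.38822577e-04]), 'effort': array([-6.24110453e-04, -3.93681800e+01, -3.70178998e+01, -2.64134751e-04,
        7.09562548e-03,  1.08489036e-06]), 'tool_pos': array([ 0.212312  , -0.58716666,  0.23006769]), 'tool_rot': array([-3.09244291e+00, -5.41739259e-01,  1.64118279e-04]), 'contact_force': array([-0.01960969,  0.33787246, -0.76270362]), 'wrist_torque': array([ 0.02408462, -0.0162495 ,  0.02421656]), 'grip_force': 0.0, 'opening': 0.08524045795138498} 0.0187
scene {'vertical_fov': 53.83543896754219, 'cx': 256.8820488840344, 'cy': 190.48210264193057, 'R': array([[ 0.54164594, -0.84059652,  0.00414368],
       [-0.34767074, -0.22850735, -0.90934562],
       [ 0.76533962,  0.49110272, -0.41602089]]), 't': array([-0.47913406,  0.20037221,  0.58177613])}
top {'vertical_fov': 51.39462586560804, 'cx': 257.18860485125606, 'cy': 195.88526918890577, 'R': array([[ 0.02298512, -0.99972484, -0.00468175],
       [-0.98694221, -0.02194394, -0.15957296],
       [ 0.15942631,  0.00828842, -0.98717504]]), 't': array([-0.23414246,  0.52434469,  0.92660247])}
{'vertical_fov': 58.43447567839179, 'cx': 250.76513305652955, 'cy': 195.19851740971984, 'hand_eye': array([[-4.00346182e-04, -9.62439305e-01, -2.71496635e-01,
         6.89338894e-02],
       [ 9.99998784e-01, -7.94502442e-04,  1.34187550e-03,
         6.16891392e-04],
       [-1.50717847e-03, -2.71495768e-01,  9.62438453e-01,
        -1.42018415e-01],
       [ 0.00000000e+00,  0.00000000e+00,  0.00000000e+00,
         1.00000000e+00]])}
```

View pics/scene0.png

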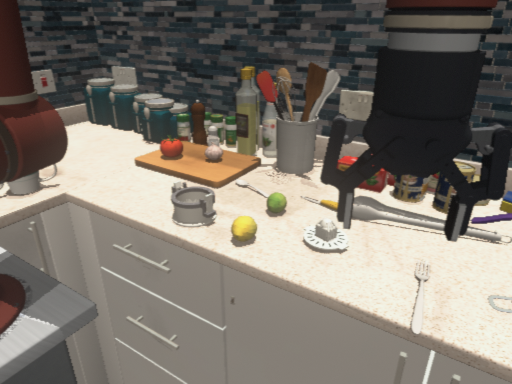

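View pics/top0.png

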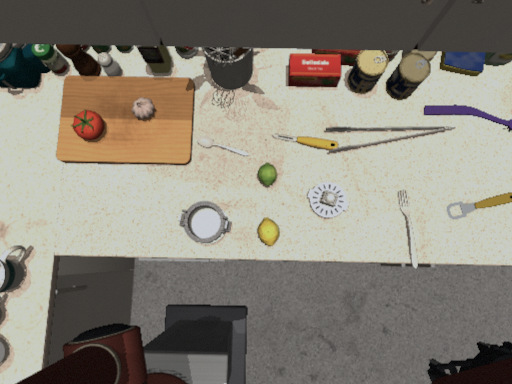

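The scene and top views show the bowl at top (206,222) with hooks at left (183,219) and right (228,225). The strainer is at (328,200), the lemon at (268,231) and the lime at (267,173).

```bash
cat > h.py <<'E'
import numpy as np,cv2
from station import ctrl,get_image,camera_model
from scipy.spatial.transform import Rotation as Ro
def cam(n,o=None):
    m=camera_model(n)
    f=192/np.tan(np.radians(m["vertical_fov"]/2))
    if n=="wrist":
        T=np.eye(4);T[:3,:3]=Ro.from_rotvec(o["tool_rot"]).as_matrix();T[:3,3]=o["tool_pos"]
        W=T@m["hand_eye"];R=W[:3,:3].T;t=-R@W[:3,3]
    else: R,t=m["R"],m["t"]
    return f,m["cx"],m["cy"],np.array(R),np.array(t)
def ray(c,u,v,z):
    f,cx,cy,R,t=c
    d=R.T@np.array([(u-cx)/f,(v-cy)/f,1]);C=-R.T@t
    return C+d*(z-C[2])/d[2]
def proj(c,X):
    f,cx,cy,R,t=c;p=R@np.array(X)+t
    return np.array([cx+f*p[0]/p[2],cy+f*p[1]/p[2]])
E
python3 - <<'E'
from h import *
c=cam("top")
for n,u,v,z in(("bowl",206,222,.056),("hl",183,219,.07),("hr",228.5,225,.07),("str",328,200,.012),("lemon",268,231,.025),("lime",267,173,.025)):print(n,ray(c,u,v,z).round(3))
i=cv2.imread("pics/top0.png")
a=cv2.resize(i[160:280,160:370],None,fx=3.8,fy=3.8,interpolation=cv2.INTER_CUBIC)
cv2.imwrite("pics/topc.png",a)
print(ctrl.get_obs()["q"], Ro.from_rotvec(ctrl.get_obs()["tool_rot"]).as_matrix().round(3))
E
```

```text
bowl [ 0.462 -0.103  0.056]
hl [ 0.466 -0.051  0.07 ]
hr [ 0.455 -0.157  0.07 ]
str [ 0.528 -0.399  0.012]
lemon [ 0.446 -0.25   0.025]
lime [ 0.59  -0.245  0.025]
[-1.34301560e+00  5.32973288e-02  1.61418504e+00  5.95950943e-06
  1.47597347e+00 -1.18980684e-01] [[ 0.94   0.34  -0.   ]
 [ 0.34  -0.94   0.002]
 [ 0.    -0.002 -1.   ]]
```

View pics/topc.png

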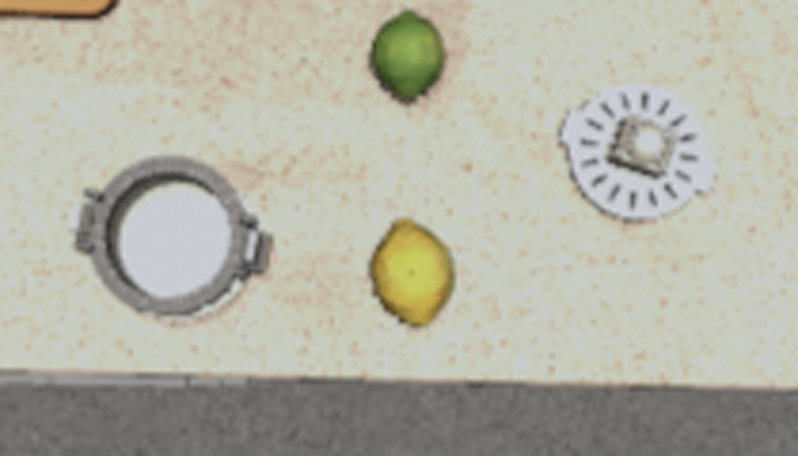

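The crop shows the strainer's ears at (570,122) and (708,178), which gives yaw about -22°. The bowl's hooks at (88,225) and (258,248) give yaw about -7°. Next I work out the move over the strainer.

```bash
cat >> h.py <<'E'
def plan(p,yaw,n=10):
    """rows to bring TCP to p, tool pointing down, tool x at yaw (deg); straight line in n rows"""
    o=ctrl.get_obs();R=Ro.from_rotvec(o["tool_rot"])
    x,y=np.radians(yaw),0
    G=Ro.from_matrix(np.array([[np.cos(x),np.sin(x),0],[np.sin(x),-np.cos(x),0],[0,0,-1]]))
    w=(R.inv()*G).as_rotvec()/n;s=(np.array(p)-o["tool_pos"])/n*1000
    for k in range(n):
        print((R.inv().apply(s)).round(1),w.round(3));R=R*Ro.from_rotvec(w)
E
python3 -c "
from h import *
plan((.528,-.399,.15),68)"
```

```text
[36.1 -7.   8. ] [-0.    -0.    -0.084]
[36.5 -3.9  8. ] [-0.    -0.    -0.084]
[36.7 -0.8  8. ] [-0.    -0.    -0.084]
[36.7  2.3  8. ] [-0.    -0.    -0.084]
[36.4  5.3  8. ] [-0.    -0.    -0.084]
[35.8  8.4  8. ] [-0.    -0.    -0.084]
[35.  11.3  8. ] [-0.    -0.    -0.084]
[33.9 14.2  8. ] [-0.    -0.    -0.084]
[32.6 17.   8. ] [-0.    -0.    -0.084]
[31.  19.7  8. ] [-0.    -0.    -0.084]
```

```bash
python3 -m crank '[[36,-7,8,0,0,-0.084,1],[36.5,-4,8,0,0,-0.084,1],[36.5,-1,8,0,0,-0.084,1],[36.5,2,8,0,0,-0.084,1],[36.5,5,8,0,0,-0.084,1],[36,8.5,8,0,0,-0.084,1],[35,11.5,8,0,0,-0.084,1],[34,14,8,0,0,-0.084,1],[32.5,17,8,0,0,-0.084,1],[31,20,8,0,0,-0.084,1]]'
python3 - <<'E'
from h import *
o=ctrl.get_obs();i=get_image("wrist");np.save("w1.npy",i)
o=ctrl.get_obs();i=get_image("wrist");o2=ctrl.get_obs()
print(o["tool_pos"],Ro.from_rotvec(o["tool_rot"]).as_matrix().round(3),o2["tool_pos"])
np.savez("w1.npz",i=i,p=o["tool_pos"],r=o["tool_rot"])
cv2.imwrite("pics/w1.png",i[:,:,::-1])
E
```

```text
t: 0.93
tool_pos: [0.5289, -0.3977, 0.1503]
tool_rot: [-2.6, -1.762, 0.0]
contact_force: [-0.3, -0.7, -0.0]
opening: 0.0854
grip_force: 0.0
[ 0.53313351 -0.39311169  0.14826118] [[ 0.364  0.931  0.001]
 [ 0.931 -0.364  0.005]
 [ 0.005 -0.001 -1.   ]] [ 0.53053825 -0.39495196  0.14857793]
```

View pics/w1.png

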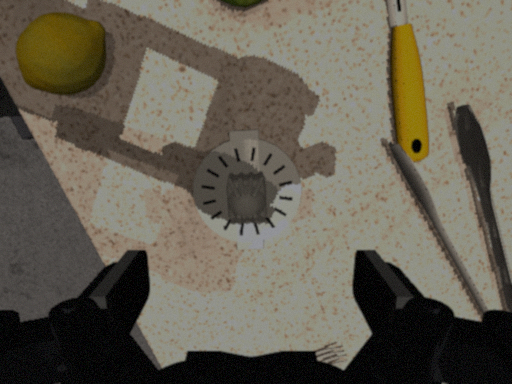

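The wrist view shows the plate centred near (247,189), its ears at about (244,134) and (250,245), and the reamer between columns 228 and 268. I'll refine this with a mask.

```bash
python3 - <<'E'
from h import *
d=np.load("w1.npz");o=dict(tool_pos=d["p"],tool_rot=d["r"]);i=d["i"];c=cam("wrist",o)
hsv=cv2.cvtColor(i,cv2.COLOR_RGB2HSV)
print(hsv[165,215],hsv[165,180],hsv[130,244],hsv[245,250],hsv[270,300],hsv[215,285])
m=((hsv[...,1]<25)&(hsv[...,2]>60)).astype(np.uint8)*255
m[:, :170]=0;m[:,320:]=0;m[:110]=0;m[265:]=0
m=cv2.morphologyEx(m,cv2.MORPH_CLOSE,np.ones((7,7)))
m=cv2.morphologyEx(m,cv2.MORPH_OPEN,np.ones((5,5)))
k=max(cv2.findContours(m,0,1)[0],key=cv2.contourArea)
h=cv2.convexHull(k)[:,0]
P=np.array([ray(c,u,v,.012)[:2] for u,v in h])
print(cv2.boundingRect(k),len(h))
# circle from hull pts with radius filter: algebraic fit, iter
Q=P
for _ in range(6):
    A=np.c_[2*Q,np.ones(len(Q))];s=np.linalg.lstsq(A,(Q**2).sum(1),rcond=None)[0]
    r=np.sqrt(s[2]+s[:2]@s[:2]);dd=np.linalg.norm(P-s[:2],axis=1);Q=P[abs(dd-r)<.0025]if _>1 else P[dd<.049]
    print(s[:2].round(4),r.round(4),len(Q))
far=P[dd>.0485]-s[:2];a=np.degrees(np.arctan2(far[:,1],far[:,0]));print(np.c_[a,np.linalg.norm(far,axis=1)*1000].round(1))
cv2.imwrite("pics/m1.png",m)
E
```

```text
[23 40 82] [13 69 78] [15 42 85] [120   3 147] [ 30  31 147] [30 18 87]
(202, 183, 117, 82) 15
[ 0.5303 -0.4267] 0.0461 10
[ 0.5309 -0.4271] 0.0437 12
[ 0.5318 -0.4283] 0.0441 2
[ 0.6373 -0.0336] 0.4128 2
[ 0.6373 -0.0336] 0.4128 2
[ 0.6373 -0.0336] 0.4128 2
[[ -99.6  379.8]
 [ -98.7  412.8]
 [ -98.6  418.6]
 [ -98.8  428.6]
 [-101.5  447.8]
 [-101.8  448.5]
 [-104.6  449.2]
 [-105.9  448.2]
 [-107.1  445.4]
 [-111.2  412.8]
 [-111.9  407.3]
 [-112.4  401.9]
 [-112.4  398.3]
 [-101.7  378. ]
 [-100.8  378.2]]
```

The shadow spoils the mask, so I use the edges I read by eye instead.

```bash
python3 - <<'E'
from h import *
d=np.load("w1.npz");o=dict(tool_pos=d["p"],tool_rot=d["r"]);i=d["i"];c=cam("wrist",o)
for z in(.012,):
  L,R_,T,B=[ray(c,u,v,z) for u,v in((193,188),(300.5,188),(244,131),(250,248))]
  print("width",np.linalg.norm(L-R_),(L+R_)/2,"ears",np.linalg.norm(T-B),(T+B)/2,"tool-x yaw of ear axis",np.degrees(np.arctan2(*(T-B)[1::-1])))
a,b=ray(c,228,175,.054),ray(c,268,175,.054);print("reamer",np.linalg.norm(a-b),(a+b)/2)
g=cv2.resize(i[120:260,160:330],None,fx=4,fy=4,interpolation=cv2.INTER_CUBIC)
g=cv2.convertScaleAbs(g,alpha=1.6)
cv2.imwrite("pics/w1c.png",g[:,:,::-1])
E
```

```text
width 0.09002786079820096 [ 0.52939808 -0.3953303   0.012     ] ears 0.10168446912410056 [ 0.52834611 -0.39888117  0.012     ] tool-x yaw of ear axis 71.31883630609454
reamer 0.02815515178654662 [ 0.53803393 -0.37705949  0.054     ]
```

View pics/w1c.png

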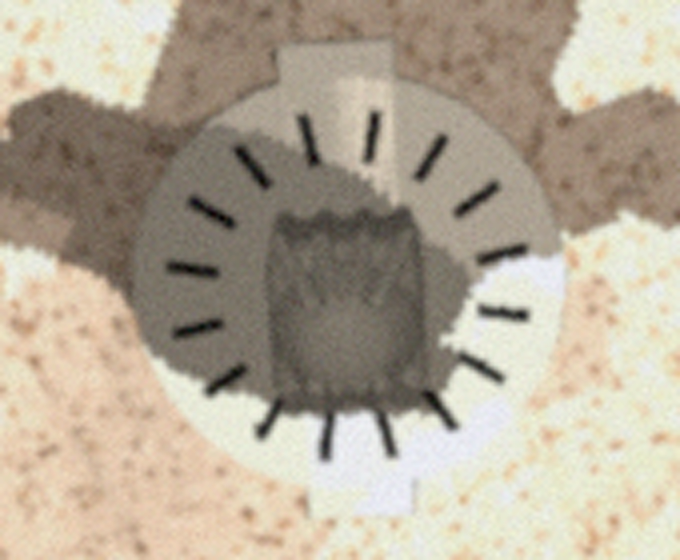

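The crop shows the top ear centred at picture (244,130.5) and the bottom ear at (250.4,249). The strainer is therefore at about (0.5285,-0.3988), with tool yaw 71.3° along the ears. I'll look at the bowl empty-handed before grasping.

```bash
python3 -c "
from h import *
plan((.460,-.104,.20),83)"
```

```text
[ 24.5 -17.3  -5. ] [-0.    -0.    -0.025]
[ 24.9 -16.7  -5. ] [-0.    -0.    -0.025]
[ 25.3 -16.   -5. ] [-0.    -0.    -0.025]
[ 25.7 -15.4  -5.1] [-0.    -0.    -0.025]
[ 26.1 -14.7  -5.1] [-0.    -0.    -0.025]
[ 26.5 -14.   -5.1] [-0.    -0.    -0.025]
[ 26.8 -13.3  -5.1] [-0.    -0.    -0.025]
[ 27.1 -12.7  -5.1] [-0.    -0.    -0.025]
[ 27.4 -12.   -5.1] [-0.    -0.    -0.025]
[ 27.7 -11.3  -5.1] [-0.    -0.    -0.025]
```

```bash
python3 -m crank '[[30.5,-21.5,-6.4,0,0,-0.031,1],[31,-20.8,-6.4,0,0,-0.031,1],[31.5,-20,-6.4,0,0,-0.031,1],[32,-19,-6.4,0,0,-0.031,1],[33,-18,-6.3,0,0,-0.031,1],[34,-17,-6.3,0,0,-0.031,1],[34.5,-15.5,-6.3,0,0,-0.031,1],[35,-14,-6.3,0,0,-0.031,1],[0,0,0,0,0,0,1],[0,0,0,0,0,0,1]]'
python3 - <<'E'
from h import *
o=ctrl.get_obs();i=get_image("wrist")
R=Ro.from_rotvec(o["tool_rot"]).as_matrix();print(o["tool_pos"],R.round(3))
np.savez("w2.npz",i=i,p=o["tool_pos"],r=o["tool_rot"])
cv2.imwrite("pics/w2.png",cv2.resize(i[:300,100:420,::-1],None,fx=2,fy=2,interpolation=cv2.INTER_CUBIC))
E
```

```text
t: 1.87
tool_pos: [0.458, -0.106, 0.2025]
tool_rot: [2.364, 2.067, 0.0]
contact_force: [0.4, -0.4, -0.4]
opening: 0.0856
grip_force: 0.0
[ 0.45800278 -0.10601299  0.20249841] [[ 0.133  0.991  0.001]
 [ 0.991 -0.133 -0.001]
 [-0.001  0.001 -1.   ]]
```

View pics/w2.png

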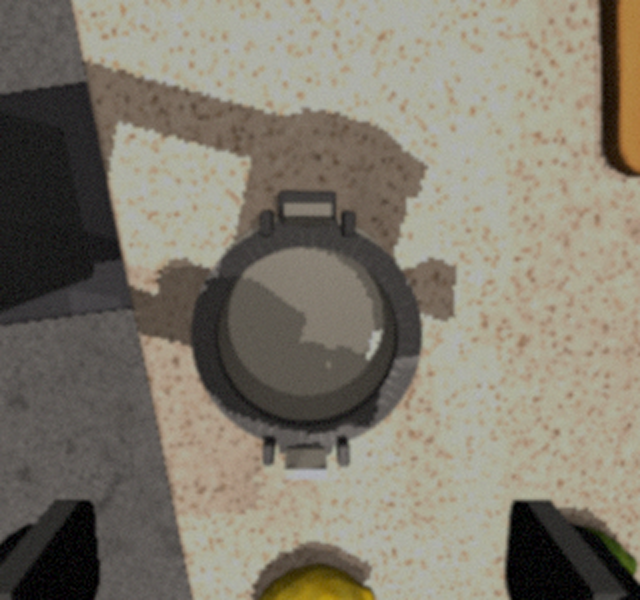

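The crop shows the collar between columns 192 and 421 and rows about 222 to 443. The cheek pairs are at columns 266/348 near row 222 and 269/343 near row 450, with the hooks at (307,205) and (306,460). I'll fit circles to the edge points along rays and read the ring centre and yaw from that.

```bash
python3 - <<'E'
from h import *
d=np.load("w2.npz");o=dict(tool_pos=d["p"],tool_rot=d["r"]);c=cam("wrist",o)
g=cv2.GaussianBlur(cv2.cvtColor(d["i"],cv2.COLOR_RGB2GRAY),(3,3),0).astype(float)
for z in(.054,.0585):
  for r0,sgn,n in((.05,1,"outer"),(.039,0,"inner")):
    C=ray(c,253.3,166.5,z)[:2]
    for it in range(3):
      P=[]
      for a in np.radians(np.arange(0,360,4)):
        if abs(np.sin(a+np.radians(7)))>.9 and n=="outer": continue
        rr=np.arange(r0-.005,r0+.005,.0003)
        v=np.array([g[tuple(np.rint(proj(c,[C[0]+r*np.cos(a),C[1]+r*np.sin(a),z])[::-1]).astype(int))] for r in rr])
        q=np.array([v[j+5:j+10].mean()-v[j-5:j].mean() for j in range(5,len(v)-10)])
        q=q if n=="outer" else abs(q)
        j=q.argmax()
        if q[j]>15:P.append(C+rr[j+7]*np.array([np.cos(a),np.sin(a)]))
      P=np.array(P);Q=P
      for _ in range(4):
        s=np.linalg.lstsq(np.c_[2*Q,np.ones(len(Q))],(Q**2).sum(1),rcond=None)[0];r=np.sqrt(s[2]+s[:2]@s[:2])
        e=np.abs(np.linalg.norm(P-s[:2],axis=1)-r);Q=P[e<=np.percentile(e,75)]
      C=s[:2]
    print(z,n,C.round(4),r.round(4),len(Q),e.mean().round(4))
z=.066
t,b=ray(c,253.5,111,z),ray(c,253,225,z)
print("cheek mid",t,b,np.degrees(np.arctan2(*(t-b)[1::-1])))
a,b=ray(c,253.5,102,.072),ray(c,253,230,.072);print("hooks",(a+b)/2,np.linalg.norm(a-b),np.degrees(np.arctan2(*(a-b)[1::-1])))
E
```

```text
0.054 outer [ 0.4619 -0.0978] 0.0494 48 0.0005
0.054 inner [ 0.4628 -0.0968] 0.0381 66 0.0012
0.0585 outer [ 0.462  -0.0967] 0.0487 48 0.0005
0.0585 inner [ 0.463  -0.0965] 0.0378 64 0.0013
cheek mid [ 0.46867807 -0.04868718  0.066     ] [ 0.45563129 -0.14359503  0.066     ] 82.17272933555927
hooks [ 0.46240828 -0.09381631  0.072     ] 0.10496479500832935 82.19940539777973
```

The bowl's axis is at about (0.462,-0.098), with tool yaw 82.2° along the hooks. Now back to the strainer.

```bash
python3 -c "
from h import *
plan((.5285,-.3988,.09),71.3,9)"
```

```text
[-31.1  12.1  12.5] [0.    0.    0.021]
[-30.8  12.8  12.5] [0.    0.    0.021]
[-30.5  13.4  12.5] [0.    0.    0.021]
[-30.2  14.1  12.5] [0.    0.    0.021]
[-29.9  14.7  12.5] [0.    0.    0.021]
[-29.6  15.3  12.5] [0.    0.    0.021]
[-29.3  16.   12.5] [0.    0.    0.021]
[-28.9  16.6  12.5] [0.    0.    0.021]
[-28.6  17.2  12.5] [0.    0.    0.021]
```

```bash
python3 -m crank '[[-31,12,12.5,0,0,0.021,1],[-31,13,12.5,0,0,0.021,1],[-30.5,13.5,12.5,0,0,0.021,1],[-30,14,12.5,0,0,0.021,1],[-30,14.5,12.5,0,0,0.021,1],[-29.5,15.5,12.5,0,0,0.021,1],[-29,16,12.5,0,0,0.021,1],[-29,16.5,12.5,0,0,0.021,1],[-29,17,12.5,0,0,0.021,1],[0,0,0,0,0,0,1]]'
python3 -m crank '[[0,0,0,0,0,0,1],[0,0,8,0,0,0,1],[0,0,12,0,0,0,1],[0,0,12,0,0,0,1],[0,0,12,0,0,0,1],[0,0,12,0,0,0,1],[0,0,10,0,0,0,1],[0,0,5,0,0,0,1],[0,0,2,0,0,0,1],[0,0,0,0,0,0,1]]' 30
python3 -c "
from h import *
plan((.5285,-.3988,.016),71.3,1)"
```

```text
t: 2.75
tool_pos: [0.5261, -0.4046, 0.0842]
tool_rot: [-2.555, -1.821, 0.004]
contact_force: [-0.9, 1.1, 0.3]
opening: 0.0853
grip_force: 0.0
t: 3.58
tool_pos: [0.5283, -0.3984, 0.0159]
tool_rot: [-2.551, -1.832, 0.0]
contact_force: [-0.5, 0.2, 0.6]
opening: 0.0852
grip_force: 0.0
[-0.3  0.4 -0.1] [-0.001 -0.     0.002]
```

```bash
python3 -m crank '[[0,0,0,0,0,0,-1],[0,0,0,0,0,0,-1],[0,0,0,0,0,0,-1],[0,0,0,0,0,0,-1],[0,0,0,0,0,0,-1],[0,0,0,0,0,0,-1],[0,0,0,0,0,0,-1],[0,0,0,0,0,0,-1],[0,0,0,0,0,0,-1],[0,0,0,0,0,0,-1]]' 50
python3 -m crank '[[0,0,-5,0,0,0,-1],[0,0,-10,0,0,0,-1],[0,0,-15,0,0,0,-1],[0,0,-15,0,0,0,-1],[0,0,-15,0,0,0,-1],[0,0,-15,0,0,0,-1],[0,0,-15,0,0,0,-1],[0,0,-10,0,0,0,-1],[0,0,0,0,0,0,-1],[0,0,0,0,0,0,-1]]'
python3 - <<'E'
from h import *
plan((.462,-.098,.13),82.2,9)
o=ctrl.get_obs();i=get_image("wrist")
np.savez("w3.npz",i=i,p=o["tool_pos"],r=o["tool_rot"])
cv2.imwrite("pics/w3.png",cv2.convertScaleAbs(cv2.resize(i[60:384,100:420,::-1],None,fx=1.8,fy=1.8),alpha=1.4))
E
```

```text
t: 4.42
tool_pos: [0.5289, -0.3992, 0.0173]
tool_rot: [2.55, 1.832, 0.0]
contact_force: [-1.4, -0.6, 4.7]
opening: 0.0292
grip_force: 51.4
t: 5.25
tool_pos: [0.5289, -0.3991, 0.1178]
tool_rot: [2.55, 1.832, 0.001]
contact_force: [-0.1, 0.0, -1.1]
opening: 0.029
grip_force: 50.8
[ 29.3 -17.7  -1.4] [ 0.     0.    -0.021]
[ 29.7 -17.1  -1.4] [ 0.     0.    -0.021]
[ 30.  -16.5  -1.4] [ 0.     0.    -0.021]
[ 30.4 -15.8  -1.4] [ 0.     0.    -0.021]
[ 30.7 -15.2  -1.4] [ 0.     0.    -0.021]
[ 31.  -14.6  -1.4] [ 0.     0.    -0.021]
[ 31.3 -13.9  -1.4] [ 0.     0.    -0.021]
[ 31.6 -13.2  -1.4] [ 0.     0.    -0.021]
[ 31.9 -12.6  -1.4] [ 0.     0.    -0.021]
```

View pics/w3.png

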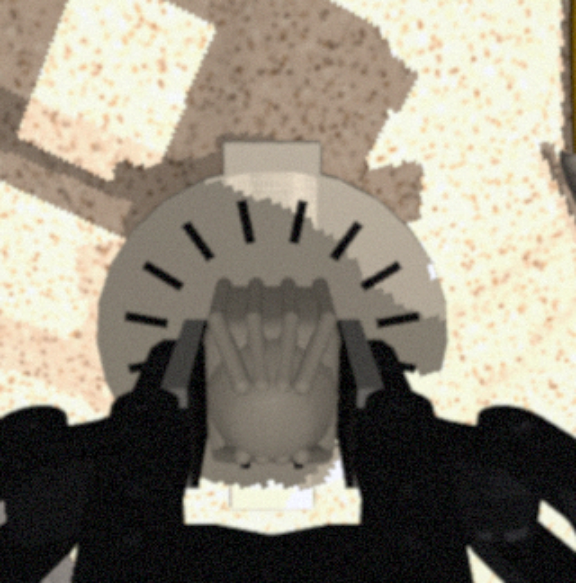

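The strainer is held level and aligned: the front ear is centred at picture (250.8,139) and the plate spans columns 154.4 to 348.3. I'll work out where its axis lies in the tool frame.

```bash
python3 - <<'E'
from h import *
c=cam("wrist",dict(tool_pos=np.zeros(3),tool_rot=np.zeros(3)))
E=ray(c,250.8,138.9,.0053);L=ray(c,154.4,240,.0053);R=ray(c,348.3,240,.0053)
print("ear tip",E,"plate mid",(L+R)/2,np.linalg.norm(L-R))
r=np.array([np.linalg.norm(E-L)])
# axis x from ear tip minus 52 mm
print("axis in tool xy",E[0]-.052,(L+R)[1]/2)
E
```

```text
ear tip [0.05160187 0.00062286 0.0053    ] plate mid [0.00509428 0.00087428 0.0053    ] 0.089805602352647
axis in tool xy -0.00039813100452770755 0.0008742845311171081
```

```bash
python3 -m crank '[[29.5,-17.5,-2,0,0,-0.021,-1],[30,-17,-2,0,0,-0.021,-1],[30,-16.5,-2,0,0,-0.021,-1],[30.5,-16,-2,0,0,-0.021,-1],[30.5,-15,-1,0,0,-0.021,-1],[31,-14.5,-1,0,0,-0.021,-1],[31,-14,-1,0,0,-0.021,-1],[31.5,-13,-1,0,0,-0.021,-1],[32,-12.5,-1,0,0,-0.021,-1],[0,0,0,0,0,0,-1]]'
python3 -m crank '[[0,0,0,0,0,0,-1],[0,0,0,0,0,0,-1],[0,0,0,0,0,0,-1],[0,0,0,0,0,0,-1],[0,0,0,0,0,0,-1],[0,0,0,0,0,0,-1],[0,0,0,0,0,0,-1],[0,0,0,0,0,0,-1],[0,0,0,0,0,0,-1],[0,0,0,0,0,0,-1]]'
python3 -c "
from h import *
plan((.4614,-.0975,.093),82.2,1)"
```

```text
t: 6.13
tool_pos: [0.4598, -0.093, 0.1276]
tool_rot: [-2.358, -2.068, 0.001]
contact_force: [0.2, -0.3, -1.7]
opening: 0.0289
grip_force: 50.8
t: 6.97
tool_pos: [0.4622, -0.0979, 0.1296]
tool_rot: [-2.367, -2.065, 0.0]
contact_force: [-0.2, -0.0, -1.5]
opening: 0.0293
grip_force: 50.8
[ 0.2 -0.9 36.6] [-0.  0.  0.]
```

```bash
python3 -m crank '[[0.2,-0.8,3,0,0,0,-1],[0,0,6,0,0,0,-1],[0,0,6,0,0,0,-1],[0,0,6,0,0,0,-1],[0,0,6,0,0,0,-1],[0,0,5,0,0,0,-1],[0,0,3,0,0,0,-1],[0,0,1,0,0,0,-1],[0,0,0,0,0,0,-1],[0,0,0,0,0,0,-1]]'
python3 - <<'E'
from h import *
plan((.4614,-.0975,.093),82.2,1)
i=get_image("wrist");s=get_image("scene")
a=cv2.convertScaleAbs(cv2.resize(i[60:384,100:420],(500,506),interpolation=cv2.INTER_CUBIC),alpha=1.5)
cv2.imwrite("pics/w4.png",a[:,:,::-1])
E
```

```text
t: 7.8
tool_pos: [0.4617, -0.0976, 0.0938]
tool_rot: [2.367, 2.065, 0.0]
contact_force: [-0.0, -1.5, -0.4]
opening: 0.0295
grip_force: 50.8
[ 0.  -0.3  0.8] [0. 0. 0.]
```

View pics/w4.png

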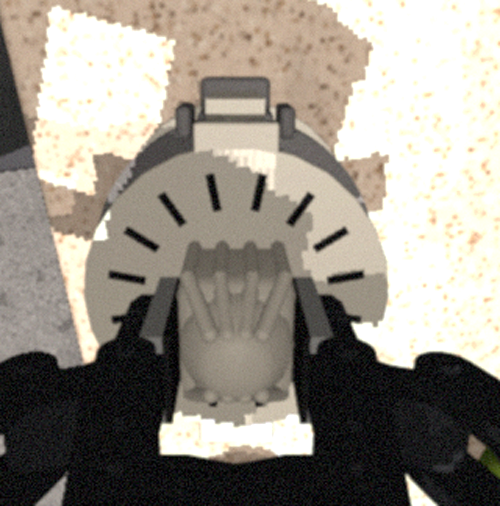

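The ear spans columns 193 to 279 (middle 236), and the cheeks are at 184 and 288 (middle 236). The hook's middle is at 235.5, so everything lines up. I'll descend in small steps and feel the force.

```bash
python3 -m crank '[[0,-0.3,1,0,0,0,-1],[0,0,1.5,0,0,0,-1],[0,0,1.5,0,0,0,-1],[0,0,1.5,0,0,0,-1],[0,0,1.5,0,0,0,-1],[0,0,1,0,0,0,-1],[0,0,0.5,0,0,0,-1],[0,0,0,0,0,0,-1],[0,0,0,0,0,0,-1],[0,0,0,0,0,0,-1]]'
python3 -m crank '[[0,0,1,0,0,0,-1],[0,0,1,0,0,0,-1],[0,0,1,0,0,0,-1],[0,0,1,0,0,0,-1],[0,0,0,0,0,0,-1],[0,0,0,0,0,0,-1],[0,0,0,0,0,0,-1],[0,0,0,0,0,0,-1],[0,0,0,0,0,0,-1],[0,0,0,0,0,0,-1]]'
```

```text
t: 8.73
tool_pos: [0.4613, -0.0975, 0.0852]
tool_rot: [2.367, 2.065, 0.0]
contact_force: [0.7, -0.3, -0.6]
opening: 0.0291
grip_force: 50.8
t: 9.57
tool_pos: [0.4612, -0.0975, 0.0811]
tool_rot: [2.367, 2.065, 0.0]
contact_force: [-0.2, 0.3, -0.8]
opening: 0.0289
grip_force: 50.8
```

```bash
python3 -m crank '[[0,0,1,0,0,0,-1],[0,0,1,0,0,0,-1],[0,0,1,0,0,0,-1],[0,0,0,0,0,0,-1],[0,0,0,0,0,0,-1],[0,0,0,0,0,0,-1],[0,0,0,0,0,0,-1],[0,0,0,0,0,0,-1],[0,0,0,0,0,0,-1],[0,0,0,0,0,0,-1]]'
python3 -m crank '[[0,0,1,0,0,0,-1],[0,0,1,0,0,0,-1],[0,0,1,0,0,0,-1],[0,0,0,0,0,0,-1],[0,0,0,0,0,0,-1],[0,0,0,0,0,0,-1],[0,0,0,0,0,0,-1],[0,0,0,0,0,0,-1],[0,0,0,0,0,0,-1],[0,0,0,0,0,0,-1]]'
```

```text
t: 10.4
tool_pos: [0.4615, -0.0976, 0.0784]
tool_rot: [2.367, 2.065, 0.001]
contact_force: [1.4, 1.0, 2.7]
opening: 0.029
grip_force: 51.2
t: 11.23
tool_pos: [0.4613, -0.0975, 0.0752]
tool_rot: [2.367, 2.065, 0.0]
contact_force: [0.6, 1.2, 3.8]
opening: 0.0288
grip_force: 51.5
```

```bash
python3 -m crank '[[0,0,1,0,0,0,-1],[0,0,1,0,0,0,-1],[0,0,1,0,0,0,-1],[0,0,0,0,0,0,-1],[0,0,0,0,0,0,-1],[0,0,0,0,0,0,-1],[0,0,0,0,0,0,-1],[0,0,0,0,0,0,-1],[0,0,0,0,0,0,-1],[0,0,0,0,0,0,-1]]'
python3 -m crank '[[0,0,1,0,0,0,-1],[0,0,1,0,0,0,-1],[0,0,1,0,0,0,-1],[0,0,0,0,0,0,-1],[0,0,0,0,0,0,-1],[0,0,0,0,0,0,-1],[0,0,0,0,0,0,-1],[0,0,0,0,0,0,-1],[0,0,0,0,0,0,-1],[0,0,0,0,0,0,-1]]'
python3 -m crank '[[0,0,1,0,0,0,-1],[0,0,1,0,0,0,-1],[0,0,0,0,0,0,-1],[0,0,0,0,0,0,-1],[0,0,0,0,0,0,-1],[0,0,0,0,0,0,-1],[0,0,0,0,0,0,-1],[0,0,0,0,0,0,-1],[0,0,0,0,0,0,-1],[0,0,0,0,0,0,-1]]'
```

```text
t: 12.07
tool_pos: [0.4615, -0.0975, 0.0726]
tool_rot: [2.367, 2.065, 0.001]
contact_force: [-0.1, 0.5, 5.1]
opening: 0.0294
grip_force: 51.9
t: 12.9
tool_pos: [0.462, -0.0976, 0.0704]
tool_rot: [2.366, 2.065, 0.002]
contact_force: [0.6, 2.6, 9.7]
opening: 0.0288
grip_force: 52.3
t: 13.73
tool_pos: [0.4614, -0.0975, 0.0671]
tool_rot: [2.367, 2.065, 0.001]
contact_force: [4.6, 0.7, 2.3]
opening: 0.0289
grip_force: 51.4
```

```bash
python3 -m crank '[[0,0,1,0,0,0,-1],[0,0,0,0,0,0,-1],[0,0,0,0,0,0,-1],[0,0,0,0,0,0,-1],[0,0,0,0,0,0,-1],[0,0,0,0,0,0,-1],[0,0,0,0,0,0,-1],[0,0,0,0,0,0,-1],[0,0,0,0,0,0,-1],[0,0,0,0,0,0,-1]]'
python3 -m crank '[[0,0,1,0,0,0,-1],[0,0,0,0,0,0,-1],[0,0,0,0,0,0,-1],[0,0,0,0,0,0,-1],[0,0,0,0,0,0,-1],[0,0,0,0,0,0,-1],[0,0,0,0,0,0,-1],[0,0,0,0,0,0,-1],[0,0,0,0,0,0,-1],[0,0,0,0,0,0,-1]]'
```

```text
t: 14.57
tool_pos: [0.4609, -0.0974, 0.0658]
tool_rot: [-2.367, -2.065, 0.001]
contact_force: [1.6, 1.1, 1.6]
opening: 0.0289
grip_force: 51.3
t: 15.4
tool_pos: [0.4607, -0.0973, 0.0647]
tool_rot: [-2.367, -2.065, 0.001]
contact_force: [-0.3, -0.3, -3.0]
opening: 0.029
grip_force: 52.3
```

```bash
python3 -m crank '[[0,0,0.8,0,0,0,-1],[0,0,0,0,0,0,-1],[0,0,0,0,0,0,-1],[0,0,0,0,0,0,-1],[0,0,0,0,0,0,-1],[0,0,0,0,0,0,-1],[0,0,0,0,0,0,-1],[0,0,0,0,0,0,-1],[0,0,0,0,0,0,-1],[0,0,0,0,0,0,-1]]'
python3 -m crank '[[0,0,0.8,0,0,0,-1],[0,0,0,0,0,0,-1],[0,0,0,0,0,0,-1],[0,0,0,0,0,0,-1],[0,0,0,0,0,0,-1],[0,0,0,0,0,0,-1],[0,0,0,0,0,0,-1],[0,0,0,0,0,0,-1],[0,0,0,0,0,0,-1],[0,0,0,0,0,0,-1]]'
```

```text
t: 16.23
tool_pos: [0.4613, -0.0975, 0.0644]
tool_rot: [2.367, 2.065, 0.0]
contact_force: [0.4, 0.1, -0.4]
opening: 0.0289
grip_force: 52.4
t: 17.07
tool_pos: [0.4614, -0.0975, 0.0637]
tool_rot: [2.367, 2.065, 0.0]
contact_force: [0.9, 0.7, 0.2]
opening: 0.0292
grip_force: 52.6
```

```bash
python3 -m crank '[[0,0,0.8,0,0,0,-1],[0,0,0,0,0,0,-1],[0,0,0,0,0,0,-1],[0,0,0,0,0,0,-1],[0,0,0,0,0,0,-1],[0,0,0,0,0,0,-1],[0,0,0,0,0,0,-1],[0,0,0,0,0,0,-1],[0,0,0,0,0,0,-1],[0,0,0,0,0,0,-1]]'
python3 -m crank '[[0,0,0.8,0,0,0,-1],[0,0,0,0,0,0,-1],[0,0,0,0,0,0,-1],[0,0,0,0,0,0,-1],[0,0,0,0,0,0,-1],[0,0,0,0,0,0,-1],[0,0,0,0,0,0,-1],[0,0,0,0,0,0,-1],[0,0,0,0,0,0,-1],[0,0,0,0,0,0,-1]]'
```

```text
t: 17.9
tool_pos: [0.4614, -0.0975, 0.0636]
tool_rot: [-2.367, -2.065, 0.0]
contact_force: [-1.5, 2.5, 6.5]
opening: 0.0292
grip_force: 53.3
t: 18.73
tool_pos: [0.4614, -0.0976, 0.0636]
tool_rot: [-2.367, -2.065, 0.001]
contact_force: [-5.0, 2.5, 11.7]
opening: 0.0294
grip_force: 54.0
```

The force peaked at about 10 N, fell to about 0, and then a firm stop came at TCP z = 0.0636. That fits both hooks clicking over and the plate seating. I'll unload, release, back off and look.

```bash
python3 -m crank '[[0,0,-0.8,0,0,0,-1],[0,0,-0.7,0,0,0,-1],[0,0,0,0,0,0,-1],[0,0,0,0,0,0,-1],[0,0,0,0,0,0,0.2],[0,0,0,0,0,0,0.2],[0,0,0,0,0,0,0.2],[0,0,0,0,0,0,0.2],[0,0,0,0,0,0,0.2],[0,0,0,0,0,0,0.2]]'
python3 -m crank '[[0,0,-3,0,0,0,0.2],[0,0,-8,0,0,0,0.2],[0,0,-15,0,0,0,0.2],[0,0,-20,0,0,0,0.2],[0,0,-25,0,0,0,0.2],[0,0,-25,0,0,0,0.2],[0,0,-20,0,0,0,0.2],[0,0,-10,0,0,0,0.2],[0,0,0,0,0,0,0.2],[0,0,0,0,0,0,0.2]]'
python3 - <<'E'
from h import *
i=get_image("wrist");s=get_image("scene")
a=cv2.convertScaleAbs(cv2.resize(i[60:290,140:370],(500,500),interpolation=cv2.INTER_CUBIC),alpha=1.5)
b=cv2.resize(s[165:235,160:230],(300,300),interpolation=cv2.INTER_CUBIC)
o=np.zeros((500,800,3),np.uint8);o[:,:500]=a;o[:300,500:]=b
cv2.imwrite("pics/w5.png",o[:,:,::-1])
E
```

```text
t: 19.57
tool_pos: [0.461, -0.0975, 0.0632]
tool_rot: [-2.367, -2.065, 0.0]
contact_force: [0.0, 0.7, -0.0]
opening: 0.0511
grip_force: 0.0
t: 20.4
tool_pos: [0.4613, -0.0975, 0.1896]
tool_rot: [2.367, 2.065, 0.001]
contact_force: [0.4, 0.1, -0.2]
opening: 0.0512
grip_force: 0.0
```

View pics/w5.png

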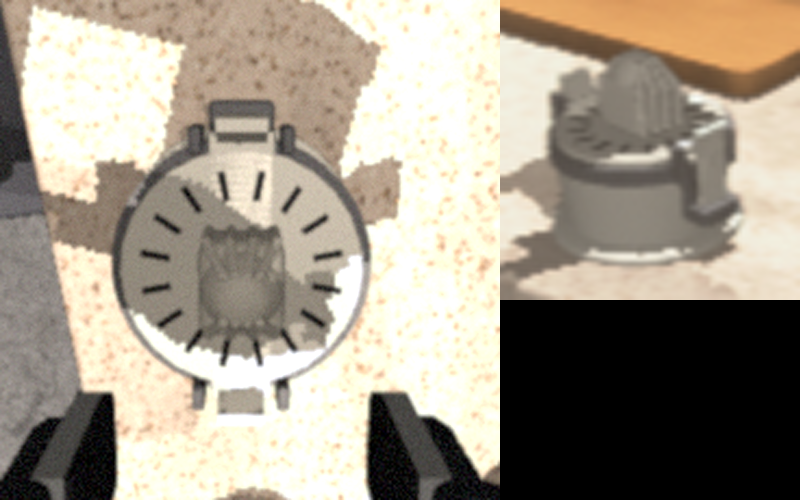

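The plate sits evenly within the collar and between the cheeks. The hook heads are at crop rows 100 to 138 and 388 to 415. I'll check that the hook heads' outer span has not changed from the empty view, meaning they are upright.

```bash
python3 - <<'E'
from h import *
d=np.load("w2.npz");c2=cam("wrist",dict(tool_pos=d["p"],tool_rot=d["r"]))
c5=cam("wrist",ctrl.get_obs());k=500/230
z=.070
for n,c,t,b in(("empty",c2,191/2,470/2),("now",c5,60+100/k,60+415/k)):
    T,B=ray(c,253,t,z),ray(c,253,b,z);print(n,T[:2].round(4),B[:2].round(4),np.linalg.norm(T-B).round(4))
# plate level: ring of plate edge L,R
E
```

```text
empty [ 0.4698 -0.037 ] [ 0.4546 -0.1512] 0.1152
now [ 0.4707 -0.0353] [ 0.4551 -0.1499] 0.1156
```

The outer span is 115.6 mm against 115.2 mm empty, so both hooks are back upright over the seated ears. Handing in.

```bash
python3 -c "
from station import ctrl
print(ctrl.finish_job())"
```

```text
the job is handed in; nothing more can be done
None
```

The strainer top is on the juice bowl, sitting evenly at a firm stop with both hooks back upright over the ears (the highest force I read was about 12 N); I never touched the lemon or lime, and handed the job in at about 20.5 s.

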